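# Refit the sliding tool hook on the bench rail

## Task

Take the loose tool hook by its black grip, enter its white slug at the open end of the bench rail and slide it along gently, without forcing or jamming it, until the sprung pin of the clamp-on stop has ridden up over the slug's nose and dropped into its groove. Let go so that the hook hangs locked on the rail, and leave the glue bottle, the sanding block and the eraser near by alone.

Things in the scene. Friction and masses are not known exactly. Their poses are not given: they have to be found in the camera images.
- hanger_grip (a point): centre of the black grip of the loose tool hook (about 0.16 kg): 20 mm along x, 26 mm wide along y, 38 mm high, on the upper front of an upright 4 mm plate, 98 mm high, 46 mm wide at the foot; pinch across its 26 mm from above. The hook stands on two red prongs pointing to -x, underside 80 mm below this point. Own axes: x from grip to slug, y along the slug towards its nose, z up.
- hanger_slug (a point): middle of the groove, on the axis of the hook's white turned slug (23 mm across, along y); axes as hanger_grip, which lies 33 mm to -x, 3 mm to -y, 10 mm higher. Tail 33 mm behind. Groove 11 mm wide, 4 mm deep. A black sprung shoe stands 3.5 mm out of its back (+x), 18 mm behind this point: it presses the channel's back wall with 3 to 6 N and drags on it. Plate back 19 mm to -x of the axis.
- hanger_nose (a point): tip of the slug's tapered nose, 29 mm ahead (+y) of hanger_slug on the slug's axis: 7 mm across at the tip, full 23 mm from 16 mm behind it. It enters the rail first.
- rail: fixed bench tool rail: aluminium C channel 420 mm long on two posts and a wooden base. Origin on the table under the middle of its axis; axis along y, 170 mm up; x away from the robot. Outside 32x32 mm, inside 26x26 mm (1.5 mm to spare round the slug); its 14 mm high slot faces the robot (front face 16 mm from the axis): grip and fingers stay in front of it.
- rail_mouth (a point): centre of the channel's open end (at the robot's right), on its axis, 170 mm above the table; axes as the rail's: y runs into the rail along the axis, x away from the robot, z up. The hook goes on with its axes parallel to these.
- rail_closed_end (a point): centre of the channel's closed end, 420 mm from the mouth. A second hook with a roll of tape hangs fixed there, within 95 mm of this end.
- plunger (a joint): lift (m) of the sprung pin, with black knob, in a dark stop clamped on the rail's roof (24 mm above it, 36 lifted). Its place, 150 to 255 mm from the mouth, is not measured: feel for it. 0 when free; the nose lifts it 6 to 10 mm (4 to 7 N down, 2 to 8 N along the rail); some 27 mm after first touch it drops to 2 to 5 mm in the groove and the 8 mm pin stops the slug dead (1.5 mm play).
- glue_bottle: bystander: white glue bottle with red cap, upright, 37 x 53 x 143 mm; origin at the centre of its underside
- sanding_block: bystander: brown cork sanding block, 60 x 108 x 36 mm; origin at the centre of its underside
- eraser: bystander: blue and white eraser, 21 x 42 x 12 mm; origin at the centre of its underside
There are look-alikes about, which are no part of the job. Of the things that look like the part that bears hanger_grip, the middle-sized one is meant.

How it is judged:
By the outcome, as a careful person would: the job done as asked, in the order asked, and still so for the second after the job is handed in, with the robot touching nothing.
It also fails if it takes over 72 s, if anything falls off the work surface, if the arm or the gripper's body presses on something with over 40 N, if the wrist force passes 120 N, or if a joint passes its speed limit or range.

## Robot

A 6-joint arm with a two-finger parallel gripper is mounted at the origin on a cart in front of the work surface, level with it; the furniture and walls round the work are solid. World frame = base frame: x ahead of the robot, y to its left, z up, the work surface at z = 0. Lengths are in mm, angles in rad, forces in N, time in s.
With the tool pointing down it reaches from about 300 to 850 mm from the base axis. Payload 5.4 kg.
Tool frame: the origin (TCP) lies between the finger pads; the fingertips stand 25 mm ahead of it and the grasp point (between the pads) lies 6 mm ahead of it; z points along the fingers, y is the line along which they close (so a half turn about z gives the same grasp; the last joint's range is limited). The gripper opens to 85 mm and grips with 20 to 120 N. Pads are 22 mm wide; open, the fingers measure 114 mm over their backs; the gripper's body (76 mm by 85 mm) begins 54 mm behind the grasp point. The pads swing forward as they close: fully open they stand 13 mm farther back than shut.
Start: joints at [-1.474, 0.158, 1.597, -0, 1.386, -0.21], TCP at [173.632, -548.141, 256.299] pointing down, gripper open.
Joint ranges: [-2.91, 2.91], [-0.94, 2.29], [0.18, 2.7], [-1.29, 4.43], [0.17, 2.64], [-3, 3]. Speed limits (rad/s): [2.57, 2.57, 3.14, 3.14, 3.14, 3.14].

## Interface

Orientations are given as a unit quaternion [w, x, y, z].
In Python, from station import ctrl gives the robot as it stands. The module is installed in compiled form; this text tells all that it offers.
- The arm moves only by the tool carry_out, never from a script. Its argument "commands" is a list of rows, each an object with "grip": the opening, from 0 (shut) to 1 (fully open); "dp": the shift along the tool's x, y, z each as a share of 10 cm, from -1 to 1, a list of three; "twist": the turn about the tool's z as a share of pi/4 rad, from -1 to 1. In form: [{"grip": grip, "dp": [dx, dy, dz], "twist": twist}, ...]. A call has 1 to 10 rows; each row is the pose to reach, as a shift and turn from the pose commanded when the call began, along the tool's axes at that moment; what a row does not reach only later rows make up. A row lasts 1/8 s, in which the tool goes at most 62.5 mm and 10.7 degrees, less where a joint would pass 70% of its speed; a pose out of reach is approached as far as the arm can. A call with a number of a shift or a turn outside -1 to 1 is refused whole. A call with a gripper value outside its range is refused whole. The fingers move at their own pace and stop on an object; "force" is the grip in N (left out, the last holds). Time passes only in rows, so rows that repeat a pose let the fingers close. It gives the time, the measured TCP pose, the force, the opening and the grip force at its end, in the units of the state.
- ctrl.sense(): the state, without advancing time (a new reading comes with each control period).
- ctrl.read_camera(name): name is "scene" or "top" or "wrist"; returns the picture (400x640x3 uint8, red, green, blue); there is no depth.
- ctrl.camera_info(name): a dict with "intrinsics" (3x3 intrinsics, pixels), "view" (4x4, takes a point from world to camera coordinates); the wrist camera has in their place "tool_from_camera" (4x4, takes a point from camera to tool coordinates, whose origin is the TCP and whose axes are the flange's). Camera axes: x right, y down, z forward; pixel columns grow to the right and rows downward; lengths in mm; the calibration is good to about 2 mm. The wrist camera is an equidistant fisheye: a pixel r from the principal point sees the ray r / f radians off the axis. A picture is of the moment at which its call begins: read the wrist's pose just before it. camera_info takes no time and is no camera call.
- ctrl.sign_off(): hands the job in; it is judged then, once.
The state is a dict: "clock": time; "joints": joint angles; "qd": joint speeds; "effort": joint torques, N m; "eef_pos": TCP position; "orientation": TCP orientation; "ft_force": force on the tool from outside, world axes, zero at the start; "wrist_torque": the same for the moment, N m; "gripper_width": opening from 0.0 (shut) to 1.0 (fully open); "gripper_force": force on a finger pad.
Only numpy, scipy, OpenCV 4.12 (cv2) and the standard library are available. Lean on these libraries where they do the work, as an engineer would, in place of code of your own. Each camera call takes 0.05 s, during which the arm holds its last target. There are 200 camera calls.

## Working session

There is one attempt and no reset: what is moved stays moved. The work goes in short steps, Python scripts to look and compute and a tool call to move; the robot and the scene stay as the last step left them, time stands still between calls to the robot, and variables do not carry over. Pictures are saved under pics/ and viewed, at most 10 in all, crops included, and the job is handed in when it is done.

Besides the shell and the picture viewer there is one more tool, called after ">>>" by a JSON object that holds its "op" and its "data", one argument or row to a line. carry_out: Moves the arm, as the interface text tells. Its arguments: {"type":"object","properties":{"commands":{"type":"array","items":{"type":"object","properties":{"grip":{"type":"number"},"dp":{"type":"array","items":{"type":"number"}},"twist":{"type":"number"}}}},"force":{"type":"number"}},"required":["commands"]}

```bash
mkdir -p pics; python3 - <<'E'
from station import ctrl
import cv2,numpy as np
np.set_printoptions(precision=4,suppress=True)
s=ctrl.sense();print(s)
for n in ["scene","top","wrist"]:
    print(n,ctrl.camera_info(n))
    cv2.imwrite(f"pics/{n}0.png",ctrl.read_camera(n)[:,:,::-1])
E
```

```text
{'clock': 0.0, 'joints': array([-1.4741,  0.1591,  1.5983,  0.    ,  1.3862, -0.2101]), 'qd': array([ 0.0012, -0.0002, -0.0008,  0.0011,  0.0019, -0.0001]), 'effort': array([ -0.0005, -39.5991, -33.1434,  -0.0003,   0.0083,   0.    ]), 'eef_pos': array([ 173.59  , -547.5825,  255.2993]), 'orientation': array([-0.001 ,  0.9883,  0.1528,  0.0001]), 'ft_force': array([ 1.3831, -0.7452, -0.4804]), 'wrist_torque': array([0.0188, 0.014 , 0.0191]), 'gripper_force': 0.0, 'gripper_width': 0.999618185271762}
scene {'intrinsics': array([[414.3468,   0.    , 317.7214],
       [  0.    , 414.3468, 197.8821],
       [  0.    ,   0.    ,   1.    ]]), 'view': array([[ -0.7605,  -0.6493,  -0.0042, 318.3052],
       [ -0.2844,   0.3388,  -0.8968, 288.0613],
       [  0.5837,  -0.6809,  -0.4423, 810.3563],
       [  0.    ,   0.    ,   0.    ,   1.    ]])}
top {'intrinsics': array([[373.407 ,   0.    , 326.6379],
       [  0.    , 373.407 , 197.9047],
       [  0.    ,   0.    ,   1.    ]]), 'view': array([[   0.0271,   -0.9993,   -0.0271,  -64.3973],
       [  -0.991 ,   -0.0233,   -0.1315,  468.9862],
       [   0.1308,    0.0304,   -0.9909, 1009.6573],
       [   0.    ,    0.    ,    0.    ,    1.    ]])}
wrist {'intrinsics': array([[309.7069,   0.    , 316.8689],
       [  0.    , 309.7069, 194.8636],
       [  0.    ,   0.    ,   1.    ]]), 'tool_from_camera': array([[   0.0007,   -0.9492,   -0.3145,   81.1805],
       [   1.    ,    0.0003,    0.0012,   -0.9335],
       [  -0.0011,   -0.3145,    0.9492, -117.0277],
       [   0.    ,    0.    ,    0.    ,    1.    ]])}
```

View pics/scene0.png

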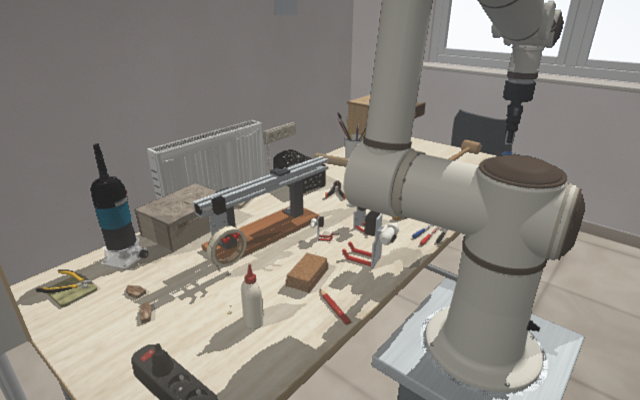

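View pics/top0.png

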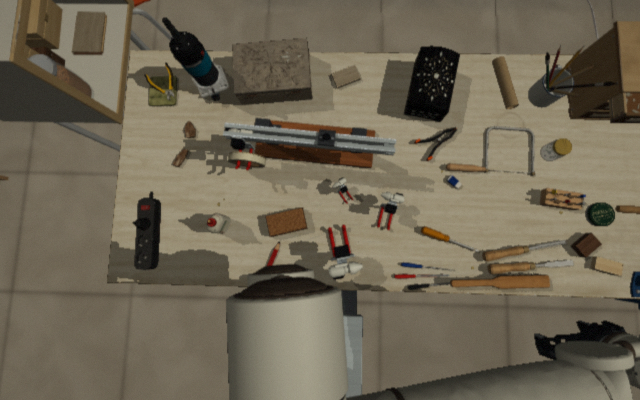

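The top view shows three hooks: a small one near (342,190), one near (390,208), and a big one near (340,250) that faces backwards. The rail's open end is near (395,146), the stop near (325,138), and the eraser near (453,182). I'll zoom in on these.

```bash
python3 - <<'E'
import cv2
a=cv2.imread("pics/top0.png")[110:290,210:470]
b=cv2.imread("pics/scene0.png")[140:280,180:400]
cv2.imwrite("pics/topc.png",cv2.resize(a,None,fx=3,fy=3,interpolation=cv2.INTER_CUBIC))
cv2.imwrite("pics/scenec.png",cv2.resize(b,None,fx=3.5,fy=3.5,interpolation=cv2.INTER_CUBIC))
E
```

```text
(no output)
```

View pics/topc.png

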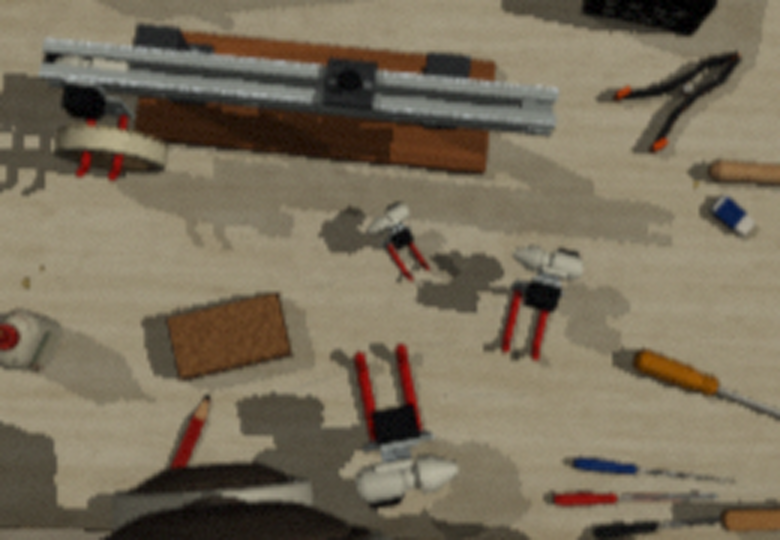

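View pics/scenec.png

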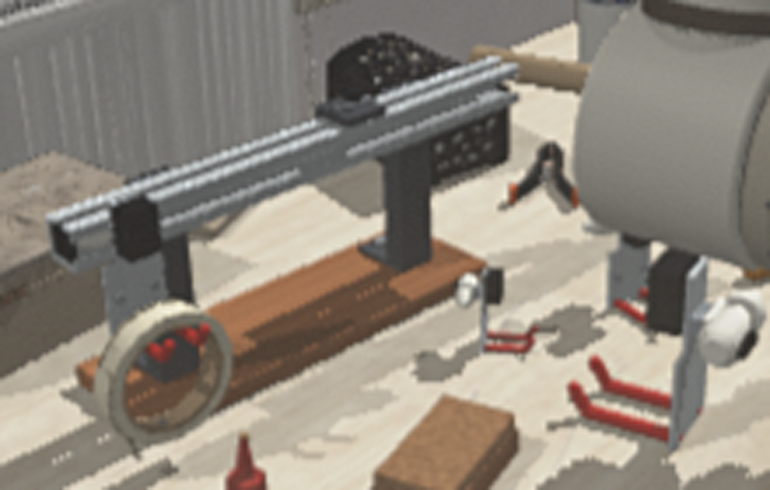

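The crops show the middle hook's grip at top-view pixel (391,207), with the slug nose at (382,195) and tail at (403,198). The rail's mouth end is at (395,146), its far end at (225,131), and the pin knob at (326,136). I'll cast rays for these.

```bash
cat > h.py <<'E'
import numpy as np,cv2
from station import ctrl
from scipy.spatial.transform import Rotation as R
np.set_printoptions(precision=1,suppress=True)
def Rt():
    s=ctrl.sense();q=s['orientation'];return R.from_quat([q[1],q[2],q[3],q[0]]).as_matrix(),s['eef_pos'],s
def ray(n,u,v,pose=None):
    c=ctrl.camera_info(n);K=c['intrinsics'];x=(u-K[0,2])/K[0,0];y=(v-K[1,2])/K[1,1]
    if n=="wrist":
        r=np.hypot(x,y);d=np.array([x*np.sinc(r/np.pi),y*np.sinc(r/np.pi),np.cos(r)])
        T=c['tool_from_camera'];M,p=pose;return M@T[:3,3]+p,M@T[:3,:3]@d
    V=c['view'];return -V[:3,:3].T@V[:3,3],V[:3,:3].T@np.array([x,y,1])
def plane(n,u,v,z,pose=None):
    o,d=ray(n,u,v,pose);return o+d*(z-o[2])/d[2]
def proj(n,P,pose=None):
    c=ctrl.camera_info(n);K=c['intrinsics']
    if n=="wrist":
        T=c['tool_from_camera'];M,p=pose;q=T[:3,:3].T@(M.T@(np.array(P)-p)-T[:3,3])
        t=np.arctan2(np.hypot(q[0],q[1]),q[2]);w=q[:2]/np.hypot(q[0],q[1])*t
        return K[0,0]*w+K[:2,2]
    V=c['view'];q=V[:3,:3]@P+V[:3,3];return (K@(q/q[2]))[:2]
E
python3 - <<'E'
from h import *
f=lambda a,b:(210+a/3-.33,110+b/3-.33)
for n,a,b,z in [("griptop",543,288,99),("nose",516,257,70),("tail",582,264,70),("pr1foot",507,350,3),("pr2foot",536,357,3),
 ("mouthtopback",556,88,186),("mouthtopfront",552,122,186),("farback",45,40,186),("farfront",42,70,186),("stopL",325,85,210),("stopR",376,85,210),("knob",349,78,215),("eraser",732,214,12),("smallgrip",401,238,60)]:
    print(n,plane("top",*f(a,b),z))
M,p,s=Rt();print(M)
E
```

```text
griptop [ 445.1 -220.3   99. ]
nose [ 475.6 -200.4   70. ]
tail [ 470.7 -258.8   70. ]
pr1foot [ 396.7 -200.5    3. ]
pr2foot [ 390.8 -227.7    3. ]
mouthtopback [ 596.4 -217.6  186. ]
mouthtopfront [ 568.4 -214.5  186. ]
farback [628.8 197.2 186. ]
farfront [603.5 198.1 186. ]
stopL [588.2 -33.9 210. ]
stopR [588.9 -73.8 210. ]
knob [592.7 -52.7 215. ]
eraser [ 529.4 -409.4   12. ]
smallgrip [491.9 -98.   60. ]
[[ 1.   0.3 -0. ]
 [ 0.3 -1.   0. ]
 [ 0.  -0.  -1. ]]
```

>>> {"op": "carry_out", "data": {
  "commands": [
    {"grip":1,"dp":[0.5,-0.33,0],"twist":0.23},
    {"grip":1,"dp":[1,-0.66,0],"twist":0.46},
    {"grip":1,"dp":[1,-0.66,0],"twist":0.52},
    {"grip":1,"dp":[1,-0.66,0],"twist":0.52}
  ]
}}

```text
clock: 0.65
eef_pos: [249.3, -454.5, 256.2]
orientation: [-0.0, 0.999, -0.05, -0.0]
ft_force: [0.9, 0.8, 0.4]
gripper_width: 0.999
gripper_force: 0.0
```

```bash
python3 - <<'E'
from h import *
M,p,s=Rt();print(p,np.degrees(np.arctan2(M[1,0],M[0,0])),s['clock'],M.T@(np.array([435,-219,210])-p),s['ft_force'])
E
```

```text
[ 249.3 -454.5  256.2] -5.729968923605615 0.65 [ 161.2 -252.9   46.2] [0.9 0.8 0.4]
```

>>> {"op": "carry_out", "data": {
  "commands": [
    {"grip":1,"dp":[0.3,-0.5,0],"twist":0},
    {"grip":1,"dp":[0.6,-1,0],"twist":0}
  ]
}}

```text
clock: 0.9
eef_pos: [318.9, -361.4, 256.2]
orientation: [-0.0, 0.999, -0.052, 0.0]
ft_force: [1.0, -0.0, 0.9]
gripper_width: 1.001
gripper_force: 0.0
```

>>> {"op": "carry_out", "data": {
  "commands": [
    {"grip":1,"dp":[0.3,-0.5,0],"twist":0},
    {"grip":1,"dp":[0.6,-1,0],"twist":0}
  ]
}}

```text
clock: 1.15
eef_pos: [389.3, -267.4, 256.3]
orientation: [0.0, 0.999, -0.051, 0.0]
ft_force: [-0.1, -0.0, -0.2]
gripper_width: 0.999
gripper_force: 0.0
```

>>> {"op": "carry_out", "data": {
  "commands": [
    {"grip":1,"dp":[0.4,-0.52,0.3],"twist":0},
    {"grip":1,"dp":[0.4,-0.52,0.46],"twist":0},
    {"grip":1,"dp":[0.4,-0.52,0.46],"twist":0},
    {"grip":1,"dp":[0.4,-0.52,0.46],"twist":0}
  ]
}}

```text
clock: 1.65
eef_pos: [433.7, -221.8, 211.1]
orientation: [0.0, 0.999, -0.051, 0.0]
ft_force: [0.2, -0.2, 1.0]
gripper_width: 0.997
gripper_force: 0.0
```

```bash
python3 - <<'E'
from h import *
M,p,s=Rt();print(p,np.degrees(np.arctan2(M[1,0],M[0,0])),s['clock'])
im=ctrl.read_camera("wrist")[:,:,::-1].copy();cv2.imwrite("pics/w1raw.png",im)
np.savez("w1.npz",M=M,p=p)
for P in [(445,-220,99),(475.6,-200.4,70),(470.7,-258.8,70)]: print(proj("wrist",P,(M,p)))
cv2.imwrite("pics/w1.png",im)
E
```

```text
[ 433.7 -221.8  211.1] -5.879518636584154 1.65
[313.9 187.4]
[287.3 145.2]
[356.7 144.1]
```

View pics/w1.png

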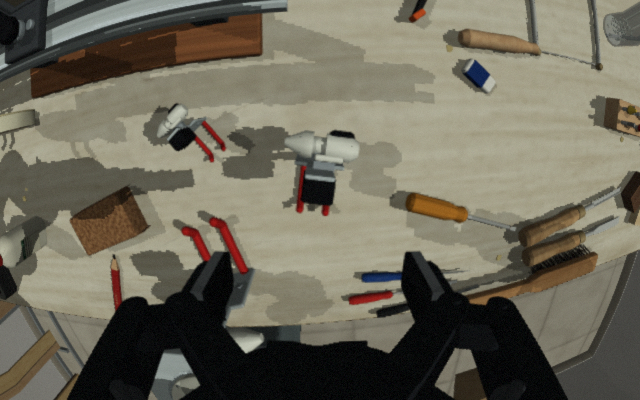

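The wrist view shows the middle hook with its nose at (286,143), tail at (358,147) and grip around (319,190). The rail's lower edge ends near (286,8). Next I'll mask out the exact edges.

```bash
python3 - <<'E'
from h import *
d=np.load("w1.npz");ps=(d['M'],d['p'])
im=cv2.imread("pics/w1raw.png")
c=im[120:220,270:375];cv2.imwrite("pics/w1c.png",cv2.resize(c,None,fx=6,fy=6,interpolation=cv2.INTER_CUBIC))
g=c.max(2)
def comps(m,off=(270,120)):
    n,l,st,ce=cv2.connectedComponentsWithStats(m.astype(np.uint8))
    for i in range(1,n):
        if st[i,4]>60:
            pts=np.argwhere(l==i)[:,::-1].astype(np.float32); print(st[i],ce[i]+off,cv2.minAreaRect(pts))
print("dark");comps(g<45)
E
```

```text
dark
[ 61  11  23   7 108] [342.2 133.8] ((72.07926940917969, 13.786585807800293), (22.4176025390625, 5.079851150512695), 6.340191841125488)
[ 31  51  34  34 745] [317.2 191.6] ((47.56000518798828, 68.58000183105469), (32.1026496887207, 30.97127914428711), 8.130102157592773)
```

View pics/w1c.png

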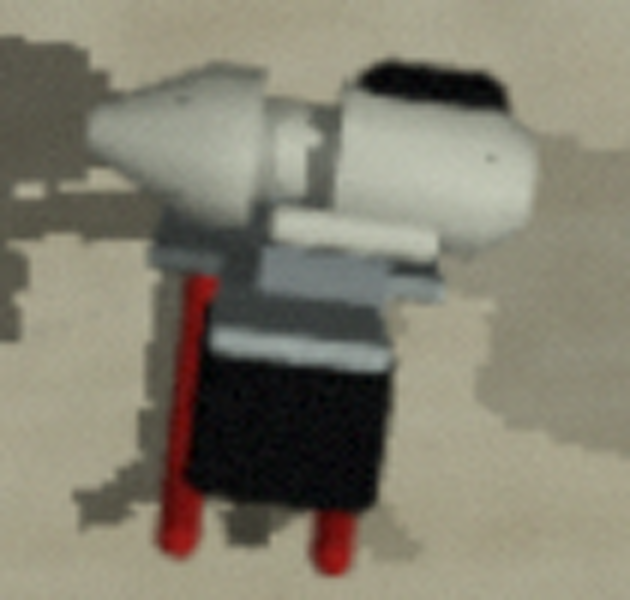

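The crop shows the grip's top face with corners at crop pixels (210,358), (392,370), (378,508) and (188,488). The plate's top edge runs from (210,330) to (392,347), and the slug from nose (88,130) to tail (533,185).

```bash
python3 - <<'E'
from h import *
d=np.load("w1.npz");ps=(d['M'],d['p'])
W=lambda a,b,z:plane("wrist",270+a/6-.42,120+b/6-.42,z,ps)
ang=lambda a,b:np.degrees(np.arctan2(-(a-b)[0],(a-b)[1]))
pl=W(210,330,98),W(392,347,98);ns=W(88,130,70),W(533,190,70)
C=[W(*q,99) for q in [(210,358),(392,370),(378,508),(188,488)]]
print("plate",pl,ang(*pl));print("slug",ns,ang(*ns));print("grip",C,np.mean(C,0),ang(C[0],C[1]),ang(C[3],C[2]))
x=np.mean(C[:2],0)-np.mean(C[2:],0);print("xang",np.degrees(np.arctan2(x[1],x[0])))
pr=W(180,545,6),W(333,565,6);print("prong",pr,ang(*pr))
E
```

```text
plate (array([ 455.7, -213.9,   98. ]), array([ 451.1, -236.9,   98. ])) -11.368268330145302
slug (array([ 479.3, -198.3,   70. ]), array([ 464.4, -259.8,   70. ])) -13.578917006925051
grip [array([ 452.3, -213.6,   99. ]), array([ 448.3, -236.6,   99. ]), array([ 429.7, -233.2,   99. ]), array([ 435.1, -208.7,   99. ])] [ 441.3 -223.    99. ] -9.771409716426623 -12.261269372055018
xang -13.0324471903425
prong (array([ 392. , -197.7,    6. ]), array([ 385.1, -225.6,    6. ])) -13.856014662387748
```

>>> {"op": "carry_out", "data": {
  "commands": [
    {"grip":1,"dp":[0.06,0,0.2],"twist":0.15},
    {"grip":1,"dp":[0.06,0,0.5],"twist":0.15},
    {"grip":1,"dp":[0.06,0,0.7],"twist":0.15},
    {"grip":1,"dp":[0.06,0,0.7],"twist":0.15}
  ]
}}

```text
clock: 2.2
eef_pos: [438.8, -221.6, 139.8]
orientation: [-0.001, 0.994, -0.11, -0.001]
ft_force: [-0.0, 0.2, 0.7]
gripper_width: 0.998
gripper_force: 0.0
```

>>> {"op": "carry_out", "data": {
  "commands": [
    {"grip":1,"dp":[0,0,0.25],"twist":0},
    {"grip":1,"dp":[0,0,0.51],"twist":0},
    {"grip":1,"dp":[0,0,0.51],"twist":0}
  ]
}}

```text
clock: 2.58
eef_pos: [439.1, -221.3, 89.2]
orientation: [-0.0, 0.994, -0.11, -0.001]
ft_force: [-0.2, 0.3, -0.0]
gripper_width: 0.997
gripper_force: 0.0
```

>>> {"op": "carry_out", "data": {
  "force": 60,
  "commands": [
    {"grip":0.5,"dp":[0,0,0],"twist":0},
    {"grip":0.35,"dp":[0,0,0],"twist":0},
    {"grip":0.2,"dp":[0,0,0],"twist":0},
    {"grip":0.2,"dp":[0,0,0],"twist":0},
    {"grip":0.2,"dp":[0,0,0],"twist":0},
    {"grip":0.2,"dp":[0,0,0],"twist":0}
  ]
}}

```text
clock: 3.32
eef_pos: [440.2, -221.4, 90.1]
orientation: [0.0, 0.994, -0.109, 0.0]
ft_force: [-0.6, 1.6, 6.3]
gripper_width: 0.296
gripper_force: 61.2
```

>>> {"op": "carry_out", "data": {
  "commands": [
    {"grip":0.2,"dp":[0,0,-0.2],"twist":0},
    {"grip":0.2,"dp":[0,0,-0.5],"twist":0},
    {"grip":0.2,"dp":[0,0,-0.8],"twist":0},
    {"grip":0.2,"dp":[0,0.15,-1],"twist":-0.08},
    {"grip":0.2,"dp":[0.2,0.31,-1],"twist":-0.17},
    {"grip":0.2,"dp":[0.5,0.31,-1],"twist":-0.17},
    {"grip":0.2,"dp":[0.8,0.31,-1],"twist":-0.17},
    {"grip":0.2,"dp":[0.9,0.31,-1],"twist":-0.17},
    {"grip":0.2,"dp":[0.9,0.31,-1],"twist":-0.17},
    {"grip":0.2,"dp":[0.9,0.31,-1],"twist":-0.17}
  ]
}}

```text
clock: 4.58
eef_pos: [519.9, -270.6, 188.9]
orientation: [-0.0, 0.999, -0.043, -0.001]
ft_force: [0.3, -0.1, -1.4]
gripper_width: 0.292
gripper_force: 60.3
```

```bash
python3 - <<'E'
from h import *
M,p,s=Rt();print(p,np.degrees(np.arctan2(M[1,0],M[0,0])),s['clock'],s['ft_force'])
np.savez("w2.npz",M=M,p=p)
ims=[]
for n in ["wrist","scene","top"]:
    im=ctrl.read_camera(n)[:,:,::-1].copy();cv2.imwrite(f"pics/{n}2raw.png",im);ims.append(im)
for n in ["wrist","scene","top"]: print(proj(n,(582,-216,170),(M,p)))
a=cv2.resize(ims[0][60:240,180:430],(800,576),interpolation=cv2.INTER_CUBIC)
cv2.imwrite("pics/w2.png",a)
E
```

```text
[ 519.9 -270.6  188.9] -4.923250191397484 4.575 [ 0.3 -0.1 -1.4]
[191.5 151.6]
[322.9 162.9]
[393.3 146.6]
```

View pics/w2.png

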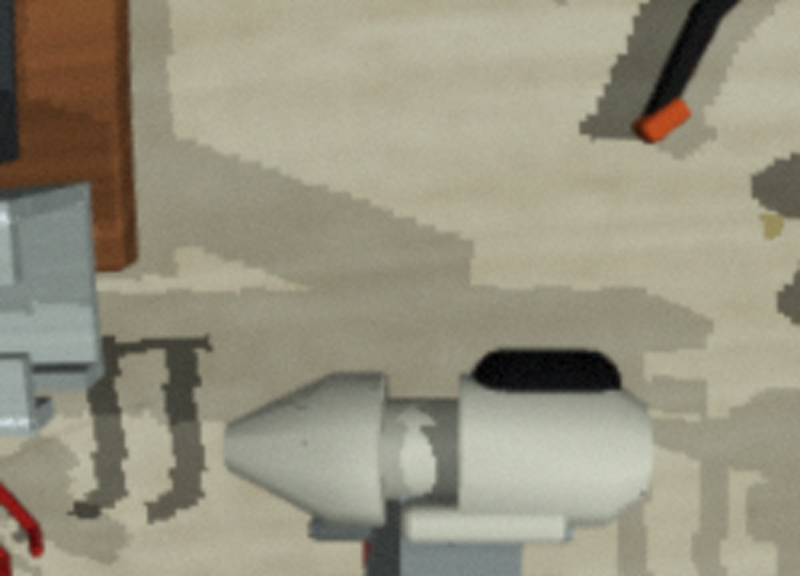

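The wrist view shows the slug held straight, nose at (225,445) in the crop. The mouth's end face is at the left, about (10-100, 185-430). I'll compare it against the projected rail corners for the estimated pose.

```bash
python3 - <<'E'
from h import *
d=np.load("w2.npz");ps=(d['M'],d['p'])
def corners(mx,my,t):
    t=np.radians(t);X=np.array([np.cos(t),np.sin(t),0]);Y=np.array([-np.sin(t),np.cos(t),0]);m=np.array([mx,my,170.])
    return [[m+a*X+np.array([0,0,b])+L*Y for a,b in [(-h,h),(h,h),(h,-h),(-h,-h)]] for h in (16,13) for L in (0,)]
for n,(x0,y0,x1,y1),f in [("wrist",(120,80,300,220),4.4),("scene",(280,130,380,205),8),("top",(360,110,440,180),8)]:
    im=cv2.imread(f"pics/{n}2raw.png")[y0:y1,x0:x1];im=cv2.resize(im,None,fx=f,fy=f,interpolation=cv2.INTER_CUBIC)
    for q,c in zip(corners(582,-216,-4.7),[(0,255,0),(0,255,255)]):
        P=np.array([(proj(n,v,ps)-(x0,y0)+.5)*f-.5 for v in q]);cv2.polylines(im,[P.astype(int)],True,c,1)
        print(n,P.astype(int).tolist())
    cv2.imwrite(f"pics/{n}2o.png",im)
a=cv2.imread("pics/scene2o.png");b=cv2.imread("pics/top2o.png")
b=cv2.resize(b,(640,560))[:300];a=a[:300]
w=cv2.imread("pics/wrist2o.png")
cv2.imwrite("pics/o2.png",np.vstack([np.hstack([a[:,:400],b[:,:400]]) if 0 else np.hstack([cv2.imread("pics/scene2o.png")[100:400,300:700],cv2.imread("pics/top2o.png")[150:450,150:550]]),w[160:460,:]if w.shape[1]==800 else cv2.resize(w[100:600],(800,300)) if 0 else np.pad(w[200:500,:792],((0,0),(0,8),(0,0)))]))
E
```

```text
wrist [[273, 506], [239, 182], [358, 156], [378, 422]]
wrist [[281, 468], [255, 210], [350, 184], [368, 404]]
scene [[378, 237], [315, 215], [316, 295], [377, 318]]
scene [[372, 242], [321, 224], [321, 290], [371, 308]]
top [[273, 333], [282, 230], [266, 260], [257, 360]]
top [[272, 326], [280, 242], [267, 266], [259, 348]]
```

View pics/o2.png

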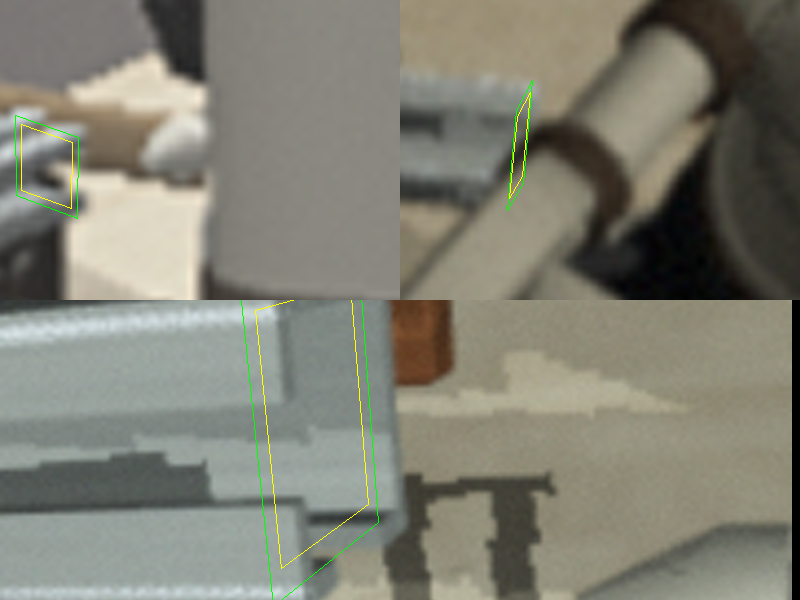

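```bash
python3 - <<'E'
from h import *
d=np.load("w2.npz");ps=(d['M'],d['p'])
f=lambda a,b:(180+a/3.2-.3,60+b/3.2-.3)
a,b=plane("wrist",*f(225,446),169,ps),plane("wrist",*f(652,452),169,ps)
print("nose,tail",a,b,np.degrees(np.arctan2(-(a-b)[0],(a-b)[1])),np.linalg.norm(a-b))
# silhouette: front/back edges of slug body
for u in (350,380,500,560):pass
M,p=ps;print("nose in tool",M.T@(a-p),"expected",[35,-35])
n="wrist";x0,y0,x1,y1=140,105,220,215;F=5
im=cv2.resize(cv2.imread("pics/wrist2raw.png")[y0:y1,x0:x1],None,fx=F,fy=F,interpolation=cv2.INTER_CUBIC);o=im.copy()
t=np.radians(-4.7);X=np.array([np.cos(t),np.sin(t),0]);Y=np.array([-np.sin(t),np.cos(t),0]);m=np.array([582.5,-219.5,170.])
for pts,c in [([(-16,0,16),(16,0,16),(16,0,-16),(-16,0,-16)],(0,255,0)),([(-16,50,16),(-16,0,16)],(0,0,255)),([(16,50,16),(16,0,16)],(0,0,255)),([(-13,0,-13),(13,0,-13)],(0,255,255))]:
    P=np.array([(proj(n,m+a*X+l*Y+np.array([0,0,h]),ps)-(x0,y0)+.5)*F-.5 for a,l,h in pts]);print(P.astype(int).tolist())
    cv2.polylines(o,[P.astype(int)],False,c,1)
cv2.imwrite("pics/o3.png",np.hstack([im,o]))
E
```

```text
nose,tail [ 556. -241.  169.] [ 549.6 -304.1  169. ] -5.750407239799761 63.47361316511741
nose in tool [ 33.4 -32.6  19.9] expected [35, -35]
[[245, 441], [208, 70], [337, 43], [360, 347]]
[[-192, 444], [245, 441]]
[[-241, 119], [208, 70]]
[[348, 326], [329, 74]]
```

View pics/o3.png

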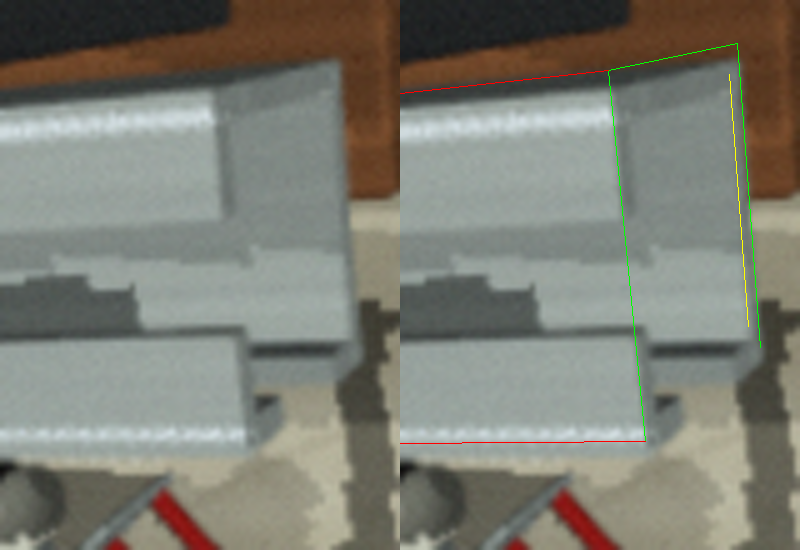

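The projected rail matches to about 1-2 mm: the mouth is at (581.5,-220), yaw about -4.8°. I'll move 23.4 mm in x and 1.2 mm up, then slide in slowly while watching the force.

>>> {"op": "carry_out", "data": {
  "commands": [
    {"grip":0.2,"dp":[0.12,0,-0.012],"twist":0},
    {"grip":0.2,"dp":[0.234,0,-0.012],"twist":0},
    {"grip":0.2,"dp":[0.234,0,-0.012],"twist":0},
    {"grip":0.2,"dp":[0.234,-0.06,-0.012],"twist":0},
    {"grip":0.2,"dp":[0.234,-0.12,-0.012],"twist":0},
    {"grip":0.2,"dp":[0.234,-0.18,-0.012],"twist":0},
    {"grip":0.2,"dp":[0.234,-0.24,-0.012],"twist":0},
    {"grip":0.2,"dp":[0.234,-0.28,-0.012],"twist":0},
    {"grip":0.2,"dp":[0.234,-0.28,-0.012],"twist":0}
  ]
}}

```text
clock: 5.85
eef_pos: [546.6, -244.8, 190.5]
orientation: [0.0, 0.999, -0.043, -0.0]
ft_force: [0.8, -0.6, -0.9]
gripper_width: 0.293
gripper_force: 60.3
```

```bash
python3 - <<'E'
from h import *
M,p,s=Rt();print(p,np.degrees(np.arctan2(M[1,0],M[0,0])),s['clock'],s['ft_force'],s['wrist_torque'])
np.savez("w3.npz",M=M,p=p)
im=ctrl.read_camera("wrist")[:,:,::-1].copy();cv2.imwrite("pics/w3raw.png",im)
cv2.imwrite("pics/w3.png",cv2.resize(im[90:240,190:400],(800,571),interpolation=cv2.INTER_CUBIC))
E
```

```text
[ 546.6 -244.8  190.5] -4.8969814665942195 5.85 [ 0.8 -0.6 -0.9] [-0.  -0.1  0. ]
```

View pics/w3.png

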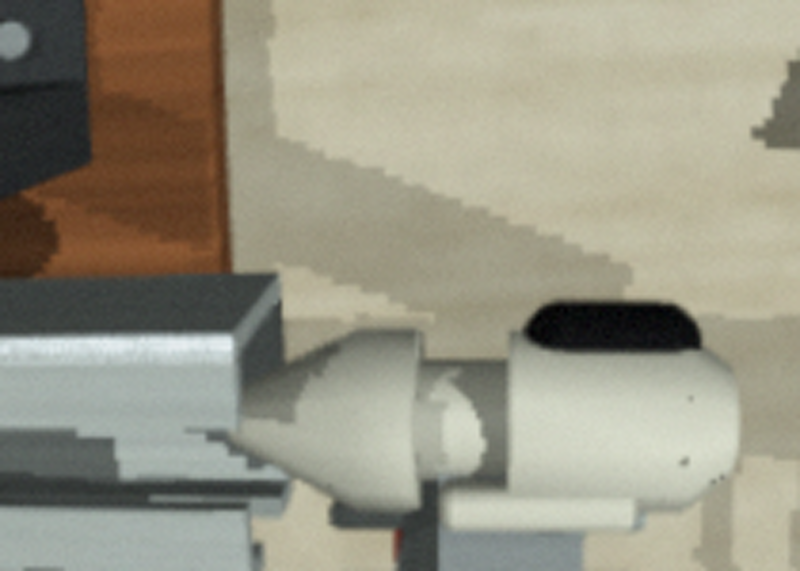

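The nose is just entering the mouth. The roof's back corner is at crop (235,333), and the slug shoulder spans y 331-511 at x≈419. I'll check the offset numerically.

```bash
python3 - <<'E'
from h import *
d=np.load("w3.npz");ps=(d['M'],d['p']);k=800/210
f=lambda a,b:(190+a/k-.4,90+b/k-.4)
t=np.radians(-4.8);X=np.array([np.cos(t),np.sin(t)]);Y=np.array([-np.sin(t),np.cos(t)])
c=lambda P:np.array([P[:2]@X,P[:2]@Y])
print("roof back",c(plane("wrist",*f(235,334),186,ps)),c(plane("wrist",*f(5,342),186,ps)))
print("lower back edge end",c(plane("wrist",*f(281,275),154,ps)))
def axis(u,v1,v2,z=170,r=11.5):
    # bisect the two tangent rays in angle -> axis
    o,d1=ray("wrist",*f(u,v1),ps);_,d2=ray("wrist",*f(u,v2),ps)
    b=d1/np.linalg.norm(d1)+d2/np.linalg.norm(d2);return c(o+b*(z-o[2])/b[2])
print("shoulder",axis(405,331,511),"body",axis(560,352,498) ,axis(660,350,508))
g=cv2.imread("pics/w3raw.png").max(2)
for u in (295,332,335): print(u,g[170:232,u].tolist())
print("mouth est",c(np.array([581.5,-220])))
E
```

```text
roof back [ 613.4 -170.4] [ 612.8 -143.2]
lower back edge end [ 613.  -170.1]
shoulder [ 597.8 -187.5] body [ 597.3 -206.7] [ 596.7 -219.3]
295 [182, 183, 185, 170, 160, 147, 119, 99, 103, 114, 118, 129, 140, 140, 149, 154, 159, 161, 168, 170, 176, 180, 181, 188, 191, 194, 198, 197, 197, 200, 201, 202, 203, 205, 204, 207, 207, 208, 207, 205, 203, 203, 199, 199, 196, 195, 191, 188, 189, 185, 175, 161, 145, 123, 103, 77, 71, 66, 63, 65, 71, 68]
332 [86, 29, 12, 13, 10, 14, 5, 8, 10, 17, 36, 86, 152, 161, 166, 173, 179, 180, 186, 188, 195, 197, 201, 201, 206, 208, 212, 211, 211, 216, 209, 213, 211, 212, 212, 212, 211, 211, 211, 211, 208, 206, 202, 199, 196, 191, 187, 184, 184, 181, 184, 199, 207, 212, 213, 208, 206, 200, 183, 153, 129, 142]
335 [22, 9, 11, 7, 16, 9, 15, 14, 16, 18, 28, 53, 120, 156, 168, 176, 175, 183, 185, 188, 191, 195, 198, 204, 210, 212, 210, 213, 211, 212, 215, 212, 213, 211, 213, 213, 211, 213, 212, 210, 208, 205, 204, 200, 194, 193, 191, 190, 181, 183, 186, 199, 209, 213, 213, 210, 207, 201, 182, 152, 133, 138]
mouth est [ 597.9 -170.6]
```

Aligned to within about 0.5 mm. Inserting in gentle steps.

>>> {"op": "carry_out", "data": {
  "commands": [
    {"grip":0.2,"dp":[-0.003,-0.04,0],"twist":0},
    {"grip":0.2,"dp":[-0.003,-0.08,0],"twist":0},
    {"grip":0.2,"dp":[-0.003,-0.12,0],"twist":0},
    {"grip":0.2,"dp":[-0.003,-0.16,0],"twist":0},
    {"grip":0.2,"dp":[-0.003,-0.2,0],"twist":0},
    {"grip":0.2,"dp":[-0.003,-0.24,0],"twist":0},
    {"grip":0.2,"dp":[-0.003,-0.24,0],"twist":0}
  ]
}}

```text
clock: 6.78
eef_pos: [548.3, -220.8, 190.5]
orientation: [-0.0, 0.999, -0.043, -0.0]
ft_force: [0.3, -0.4, -1.6]
gripper_width: 0.298
gripper_force: 60.3
```

>>> {"op": "carry_out", "data": {
  "commands": [
    {"grip":0.2,"dp":[0,-0.03,0],"twist":0},
    {"grip":0.2,"dp":[0,-0.06,0],"twist":0},
    {"grip":0.2,"dp":[0,-0.09,0],"twist":0},
    {"grip":0.2,"dp":[0,-0.12,0],"twist":0},
    {"grip":0.2,"dp":[0,-0.15,0],"twist":0},
    {"grip":0.2,"dp":[0,-0.18,0],"twist":0}
  ]
}}

```text
clock: 7.52
eef_pos: [549.2, -202.9, 190.1]
orientation: [-0.0, 0.999, -0.043, -0.001]
ft_force: [-4.4, -2.1, -2.9]
gripper_width: 0.292
gripper_force: 60.3
```

>>> {"op": "carry_out", "data": {
  "commands": [
    {"grip":0.2,"dp":[0,-0.03,0],"twist":0},
    {"grip":0.2,"dp":[0,-0.06,0],"twist":0},
    {"grip":0.2,"dp":[0,-0.09,0],"twist":0},
    {"grip":0.2,"dp":[0,-0.12,0],"twist":0},
    {"grip":0.2,"dp":[0,-0.15,0],"twist":0}
  ]
}}

```text
clock: 8.15
eef_pos: [551.1, -188.1, 190.5]
orientation: [-0.0, 0.999, -0.043, -0.0]
ft_force: [-4.6, -1.6, -0.5]
gripper_width: 0.294
gripper_force: 60.3
```

>>> {"op": "carry_out", "data": {
  "commands": [
    {"grip":0.2,"dp":[0,-0.04,0],"twist":0},
    {"grip":0.2,"dp":[0,-0.08,0],"twist":0},
    {"grip":0.2,"dp":[0,-0.12,0],"twist":0},
    {"grip":0.2,"dp":[0,-0.16,0],"twist":0},
    {"grip":0.2,"dp":[0,-0.2,0],"twist":0},
    {"grip":0.2,"dp":[0,-0.24,0],"twist":0},
    {"grip":0.2,"dp":[0,-0.28,0],"twist":0},
    {"grip":0.2,"dp":[0,-0.32,0],"twist":0},
    {"grip":0.2,"dp":[0,-0.36,0],"twist":0},
    {"grip":0.2,"dp":[0,-0.4,0],"twist":0}
  ]
}}

```text
clock: 9.4
eef_pos: [554.5, -148.1, 190.4]
orientation: [-0.0, 0.999, -0.043, -0.0]
ft_force: [-4.4, -1.4, -1.8]
gripper_width: 0.298
gripper_force: 60.3
```

>>> {"op": "carry_out", "data": {
  "commands": [
    {"grip":0.2,"dp":[0,-0.04,0],"twist":0},
    {"grip":0.2,"dp":[0,-0.08,0],"twist":0},
    {"grip":0.2,"dp":[0,-0.12,0],"twist":0},
    {"grip":0.2,"dp":[0,-0.16,0],"twist":0},
    {"grip":0.2,"dp":[0,-0.2,0],"twist":0},
    {"grip":0.2,"dp":[0,-0.24,0],"twist":0},
    {"grip":0.2,"dp":[0,-0.28,0],"twist":0},
    {"grip":0.2,"dp":[0,-0.32,0],"twist":0},
    {"grip":0.2,"dp":[0,-0.36,0],"twist":0},
    {"grip":0.2,"dp":[0,-0.4,0],"twist":0}
  ]
}}

```text
clock: 10.65
eef_pos: [557.9, -108.1, 190.4]
orientation: [-0.0, 0.999, -0.043, -0.0]
ft_force: [-4.6, -1.4, -1.9]
gripper_width: 0.295
gripper_force: 60.3
```

>>> {"op": "carry_out", "data": {
  "commands": [
    {"grip":0.2,"dp":[0,-0.03,0],"twist":0},
    {"grip":0.2,"dp":[0,-0.06,0],"twist":0},
    {"grip":0.2,"dp":[0,-0.09,0],"twist":0},
    {"grip":0.2,"dp":[0,-0.12,0],"twist":0},
    {"grip":0.2,"dp":[0,-0.15,0],"twist":0},
    {"grip":0.2,"dp":[0,-0.18,0],"twist":0}
  ]
}}

```text
clock: 11.4
eef_pos: [559.4, -90.3, 190.4]
orientation: [-0.0, 0.999, -0.043, -0.0]
ft_force: [-5.1, -1.7, -2.6]
gripper_width: 0.297
gripper_force: 60.3
```

>>> {"op": "carry_out", "data": {
  "commands": [
    {"grip":0.2,"dp":[0,-0.02,0],"twist":0},
    {"grip":0.2,"dp":[0,-0.04,0],"twist":0},
    {"grip":0.2,"dp":[0,-0.06,0],"twist":0},
    {"grip":0.2,"dp":[0,-0.08,0],"twist":0}
  ]
}}

```text
clock: 11.9
eef_pos: [559.9, -82.9, 190.1]
orientation: [0.0, 0.999, -0.043, -0.0]
ft_force: [-5.7, -3.9, -4.9]
gripper_width: 0.293
gripper_force: 60.0
```

>>> {"op": "carry_out", "data": {
  "commands": [
    {"grip":0.2,"dp":[0,-0.02,0],"twist":0},
    {"grip":0.2,"dp":[0,-0.04,0],"twist":0},
    {"grip":0.2,"dp":[0,-0.06,0],"twist":0},
    {"grip":0.2,"dp":[0,-0.08,0],"twist":0}
  ]
}}

```text
clock: 12.4
eef_pos: [560.0, -75.5, 189.2]
orientation: [0.001, 0.999, -0.043, -0.001]
ft_force: [-4.1, -6.3, -7.1]
gripper_width: 0.293
gripper_force: 60.0
```

The pin was first touched at about y=-88 and is being lifted. Continuing gently; the drop should come near y=-61.

>>> {"op": "carry_out", "data": {
  "commands": [
    {"grip":0.2,"dp":[0,-0.02,-0.005],"twist":0},
    {"grip":0.2,"dp":[0,-0.04,-0.005],"twist":0},
    {"grip":0.2,"dp":[0,-0.06,-0.005],"twist":0},
    {"grip":0.2,"dp":[0,-0.08,-0.005],"twist":0}
  ]
}}

```text
clock: 12.9
eef_pos: [560.5, -67.0, 189.4]
orientation: [0.0, 0.999, -0.043, -0.002]
ft_force: [-3.8, -2.3, -8.3]
gripper_width: 0.292
gripper_force: 59.8
```

>>> {"op": "carry_out", "data": {
  "commands": [
    {"grip":0.2,"dp":[0,-0.015,0],"twist":0},
    {"grip":0.2,"dp":[0,-0.03,0],"twist":0},
    {"grip":0.2,"dp":[0,-0.03,0],"twist":0}
  ]
}}

```text
clock: 13.28
eef_pos: [560.8, -63.1, 189.6]
orientation: [-0.001, 0.999, -0.043, -0.002]
ft_force: [-5.1, -1.1, -9.2]
gripper_width: 0.3
gripper_force: 59.7
```

Riding on the full diameter. Next come 1.5 mm steps.

>>> {"op": "carry_out", "data": {
  "commands": [
    {"grip":0.2,"dp":[0,-0.015,0],"twist":0},
    {"grip":0.2,"dp":[0,-0.03,0],"twist":0},
    {"grip":0.2,"dp":[0,-0.03,0],"twist":0}
  ]
}}

```text
clock: 13.65
eef_pos: [561.5, -60.4, 190.2]
orientation: [-0.0, 0.999, -0.043, -0.001]
ft_force: [-5.0, -1.4, -9.4]
gripper_width: 0.294
gripper_force: 59.7
```

>>> {"op": "carry_out", "data": {
  "commands": [
    {"grip":0.2,"dp":[0,-0.01,0],"twist":0},
    {"grip":0.2,"dp":[0,-0.02,0],"twist":0},
    {"grip":0.2,"dp":[0,-0.02,0],"twist":0}
  ]
}}

```text
clock: 14.02
eef_pos: [561.8, -58.5, 190.4]
orientation: [-0.0, 0.999, -0.043, -0.001]
ft_force: [-4.9, -2.3, -10.0]
gripper_width: 0.294
gripper_force: 59.7
```

>>> {"op": "carry_out", "data": {
  "commands": [
    {"grip":0.2,"dp":[0,-0.01,0],"twist":0},
    {"grip":0.2,"dp":[0,-0.01,0],"twist":0}
  ]
}}

```text
clock: 14.28
eef_pos: [562.1, -56.6, 190.4]
orientation: [-0.001, 0.999, -0.043, -0.001]
ft_force: [-4.9, 2.4, -9.6]
gripper_width: 0.294
gripper_force: 61.2
```

>>> {"op": "carry_out", "data": {
  "commands": [
    {"grip":0.2,"dp":[0,-0.01,0],"twist":0},
    {"grip":0.2,"dp":[0,-0.01,0],"twist":0}
  ]
}}

```text
clock: 14.52
eef_pos: [562.1, -55.8, 190.5]
orientation: [-0.001, 0.999, -0.043, -0.001]
ft_force: [-4.8, 2.9, -7.3]
gripper_width: 0.293
gripper_force: 61.3
```

```bash
python3 - <<'E'
from h import *
M,p,s=Rt();print(p,s['clock'],s['ft_force'])
for n in ["scene","wrist"]: cv2.imwrite(f"pics/{n}4raw.png",ctrl.read_camera(n)[:,:,::-1])
a=cv2.imread("pics/scene0.png")[155:215,230:330];b=cv2.imread("pics/scene4raw.png")[155:215,230:330]
w=cv2.imread("pics/wrist4raw.png")[60:240,190:400]
r=lambda i,s:cv2.resize(i,s,interpolation=cv2.INTER_CUBIC)
cv2.imwrite("pics/o4.png",np.vstack([np.hstack([r(a,(400,240)),r(b,(400,240))]),np.pad(r(w,(400,343)),((0,0),(0,400),(0,0)))]))
E
```

```text
[562.1 -55.8 190.5] 14.525 [-4.8  2.9 -7.3]
```

View pics/o4.png

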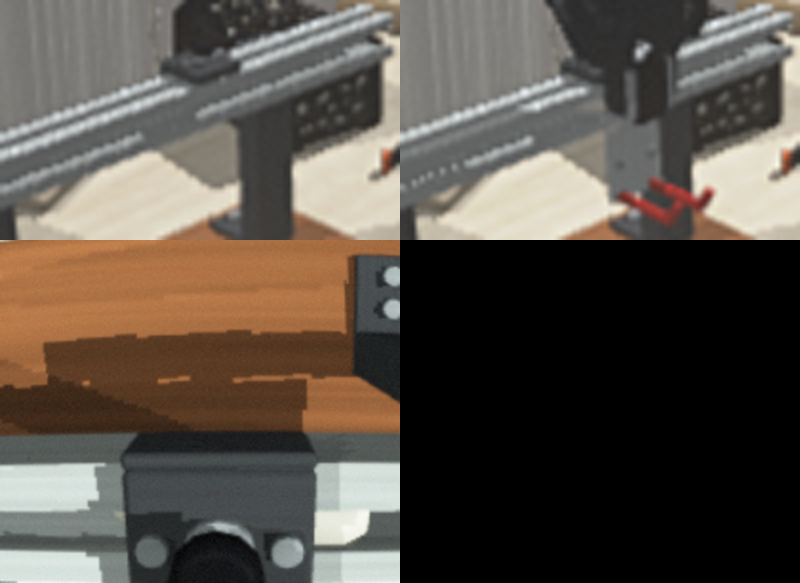

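The hook is under the stop, and Fy has changed sign because the pin is dropping into the groove and pulling the slug forward. I'll advance a little more to feel the dead stop.

>>> {"op": "carry_out", "data": {
  "commands": [
    {"grip":0.2,"dp":[0,-0.01,0],"twist":0},
    {"grip":0.2,"dp":[0,-0.01,0],"twist":0}
  ]
}}

```text
clock: 14.88
eef_pos: [562.2, -55.5, 190.7]
orientation: [-0.0, 0.999, -0.043, -0.001]
ft_force: [-5.0, 0.0, -9.8]
gripper_width: 0.301
gripper_force: 61.3
```

>>> {"op": "carry_out", "data": {
  "commands": [
    {"grip":0.2,"dp":[0,-0.01,0],"twist":0},
    {"grip":0.2,"dp":[0,-0.01,0],"twist":0}
  ]
}}

```text
clock: 15.12
eef_pos: [562.4, -55.0, 190.8]
orientation: [0.0, 0.999, -0.043, -0.0]
ft_force: [-3.9, -0.8, -8.7]
gripper_width: 0.296
gripper_force: 61.3
```

>>> {"op": "carry_out", "data": {
  "commands": [
    {"grip":0.2,"dp":[0,-0.01,0],"twist":0},
    {"grip":0.2,"dp":[0,-0.01,0],"twist":0}
  ]
}}

```text
clock: 15.38
eef_pos: [562.6, -54.1, 191.0]
orientation: [0.0, 0.999, -0.043, -0.0]
ft_force: [-5.2, -1.6, -7.1]
gripper_width: 0.292
gripper_force: 61.3
```

>>> {"op": "carry_out", "data": {
  "commands": [
    {"grip":0.2,"dp":[0,-0.01,0],"twist":0},
    {"grip":0.2,"dp":[0,-0.01,0],"twist":0}
  ]
}}

```text
clock: 15.62
eef_pos: [562.8, -53.2, 191.0]
orientation: [0.0, 0.999, -0.043, -0.0]
ft_force: [-4.8, -2.2, -8.0]
gripper_width: 0.294
gripper_force: 61.3
```

>>> {"op": "carry_out", "data": {
  "commands": [
    {"grip":0.2,"dp":[0,-0.01,0],"twist":0},
    {"grip":0.2,"dp":[0,-0.01,0],"twist":0}
  ]
}}

```text
clock: 15.88
eef_pos: [562.9, -52.2, 191.1]
orientation: [0.0, 0.999, -0.043, 0.0]
ft_force: [-4.3, -0.6, -8.1]
gripper_width: 0.294
gripper_force: 61.4
```

```bash
python3 - <<'E'
from h import *
M,p,s=Rt();print(p,s['ft_force'],s['wrist_torque'])
im=ctrl.read_camera("wrist")[:,:,::-1];cv2.imwrite("pics/w5raw.png",im)
E
```

```text
[562.9 -52.2 191.1] [-4.3 -0.6 -8.1] [-0.2  1.  -0.2]
```

>>> {"op": "carry_out", "data": {
  "commands": [
    {"grip":0.2,"dp":[0,-0.007,0.005],"twist":0},
    {"grip":0.2,"dp":[0,-0.007,0.005],"twist":0},
    {"grip":0.2,"dp":[0,-0.007,0.005],"twist":0}
  ]
}}

```text
clock: 16.3
eef_pos: [563.0, -51.8, 190.7]
orientation: [0.001, 0.999, -0.043, 0.0]
ft_force: [-4.6, -3.2, -6.9]
gripper_width: 0.293
gripper_force: 61.5
```

```bash
python3 - <<'E'
from h import *
f=lambda n:cv2.resize(cv2.imread(n)[130:260,220:390],(800,612),interpolation=cv2.INTER_CUBIC)[:,:]
M,p,s=Rt();print(p,s['ft_force'])
im=ctrl.read_camera("wrist")[:,:,::-1];cv2.imwrite("pics/w6raw.png",im)
a=cv2.resize(im[100:300,190:390],(600,600),interpolation=cv2.INTER_CUBIC)
cv2.imwrite("pics/w6.png",a)
for P in [(590,-53,215),(590,-53,210)]: print(proj("wrist",P,(M,p)))
E
```

```text
[563.  -51.8 190.7] [-4.6 -3.2 -6.9]
[316.3 258.6]
[316.3 251.6]
```

View pics/w6.png

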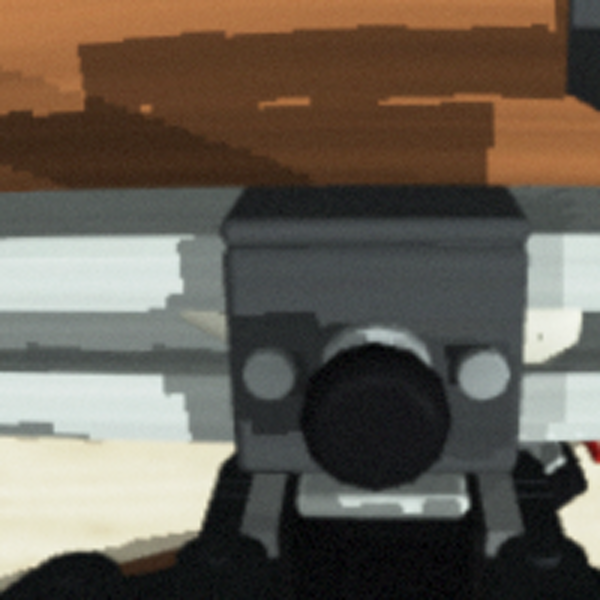

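The wrist crop shows the stop's knob at (375,415), level with the grip in y, which fits the pin being in the groove. That makes 12 pictures viewed, over the limit of 10, so I'll finish by force alone. One more small push to confirm the dead stop.

>>> {"op": "carry_out", "data": {
  "commands": [
    {"grip":0.2,"dp":[0,-0.007,0],"twist":0},
    {"grip":0.2,"dp":[0,-0.007,0],"twist":0}
  ]
}}

```text
clock: 16.6
eef_pos: [563.0, -51.6, 190.7]
orientation: [0.001, 0.999, -0.043, 0.0]
ft_force: [-5.1, -4.7, -7.8]
gripper_width: 0.293
gripper_force: 61.4
```

Dead stop felt: 0.7 mm commanded, 0.2 mm moved, drag rising. I'll back off to mid-play.

>>> {"op": "carry_out", "data": {
  "commands": [
    {"grip":0.2,"dp":[0,0.01,0],"twist":0},
    {"grip":0.2,"dp":[0,0.022,0],"twist":0},
    {"grip":0.2,"dp":[0,0.022,0],"twist":0}
  ]
}}

```text
clock: 16.98
eef_pos: [562.9, -52.2, 190.6]
orientation: [-0.0, 0.999, -0.043, 0.0]
ft_force: [-4.9, 1.0, -7.7]
gripper_width: 0.295
gripper_force: 61.5
```

>>> {"op": "carry_out", "data": {
  "commands": [
    {"grip":0.2,"dp":[0,0.012,0],"twist":0},
    {"grip":0.2,"dp":[0,0.012,0],"twist":0}
  ]
}}

```text
clock: 17.23
eef_pos: [562.6, -53.3, 190.3]
orientation: [-0.0, 0.999, -0.043, -0.0]
ft_force: [-4.5, 2.7, -8.4]
gripper_width: 0.296
gripper_force: 61.5
```

>>> {"op": "carry_out", "data": {
  "commands": [
    {"grip":0.2,"dp":[0,0.012,0],"twist":0},
    {"grip":0.2,"dp":[0,0.012,0],"twist":0},
    {"grip":0.2,"dp":[0,0.012,0],"twist":0}
  ]
}}

```text
clock: 17.6
eef_pos: [562.5, -54.8, 190.3]
orientation: [-0.0, 0.999, -0.043, -0.0]
ft_force: [-5.1, 2.1, -8.4]
gripper_width: 0.297
gripper_force: 61.5
```

>>> {"op": "carry_out", "data": {
  "commands": [
    {"grip":0.2,"dp":[0,0.008,0],"twist":0},
    {"grip":0.2,"dp":[0,0.008,0],"twist":0},
    {"grip":0.2,"dp":[0,0.008,0],"twist":0}
  ]
}}

```text
clock: 17.98
eef_pos: [562.4, -55.6, 190.3]
orientation: [-0.0, 0.999, -0.043, -0.0]
ft_force: [-5.5, 2.0, -7.3]
gripper_width: 0.295
gripper_force: 61.4
```

>>> {"op": "carry_out", "data": {
  "commands": [
    {"grip":0.2,"dp":[0,0.008,0],"twist":0},
    {"grip":0.2,"dp":[0,0.008,0],"twist":0},
    {"grip":0.2,"dp":[0,0.008,0],"twist":0}
  ]
}}

```text
clock: 18.35
eef_pos: [562.4, -55.8, 190.3]
orientation: [-0.001, 0.999, -0.043, -0.0]
ft_force: [-3.9, 4.5, -8.0]
gripper_width: 0.294
gripper_force: 61.4
```

Back stop felt too (Fy 4.5 N at y=-55.8), so the slug is locked with play between -55.8 and -51.6. I'll centre it, lower it slightly, release and withdraw.

>>> {"op": "carry_out", "data": {
  "commands": [
    {"grip":0.2,"dp":[0,-0.015,0],"twist":0},
    {"grip":0.2,"dp":[0,-0.027,0.005],"twist":0},
    {"grip":0.2,"dp":[0,-0.027,0.01],"twist":0},
    {"grip":0.2,"dp":[0,-0.027,0.01],"twist":0}
  ]
}}

```text
clock: 18.85
eef_pos: [562.8, -54.7, 189.8]
orientation: [0.001, 0.999, -0.043, 0.0]
ft_force: [-6.1, -0.4, -6.9]
gripper_width: 0.293
gripper_force: 61.5
```

>>> {"op": "carry_out", "data": {
  "commands": [
    {"grip":0.4,"dp":[0,0,0],"twist":0},
    {"grip":0.5,"dp":[0,0,0],"twist":0},
    {"grip":0.6,"dp":[0,0,0],"twist":0},
    {"grip":0.7,"dp":[0,0,0],"twist":0},
    {"grip":0.7,"dp":[0,0,0],"twist":0},
    {"grip":0.7,"dp":[0,0,0],"twist":0}
  ]
}}

```text
clock: 19.6
eef_pos: [562.7, -53.9, 189.5]
orientation: [-0.0, 0.999, -0.043, 0.0]
ft_force: [-0.2, 0.4, -0.7]
gripper_width: 0.699
gripper_force: 0.0
```

Released with no residual force. Raising now, then a numeric check of the hook's position.

>>> {"op": "carry_out", "data": {
  "commands": [
    {"grip":0.7,"dp":[0,0,-0.2],"twist":0},
    {"grip":0.7,"dp":[0,0,-0.5],"twist":0},
    {"grip":0.7,"dp":[0,0,-0.8],"twist":0},
    {"grip":0.7,"dp":[0,0,-0.8],"twist":0},
    {"grip":0.7,"dp":[0,0,-0.8],"twist":0}
  ]
}}

```text
clock: 20.23
eef_pos: [562.3, -53.8, 268.4]
orientation: [-0.0, 0.999, -0.043, -0.001]
ft_force: [-1.1, 0.5, -0.9]
gripper_width: 0.695
gripper_force: 0.0
```

```bash
python3 - <<'E'
from h import *
M,p,s=Rt();print(p,s['ft_force'],s['clock'])
im=ctrl.read_camera("scene")[:,:,::-1];w=ctrl.read_camera("wrist")[:,:,::-1]
cv2.imwrite("pics/s7.png",im);cv2.imwrite("pics/w7.png",w)
a=cv2.imread("pics/scene4raw.png")
red=lambda i:(i[...,2].astype(int)>110)&(i[...,1]<70)&(i[...,0]<70)
for i in (a,im):
    q=np.argwhere(red(i[190:215,275:315]));print(len(q),q.mean(0)+(190,275))
# black grip top near projected place in wrist view
g=proj("wrist",(563,-54,199),(M,p));print("grip expected",g)
u,v=g.astype(int);c=w[v-25:v+25,u-30:u+30].max(2)
n,l,st,ce=cv2.connectedComponentsWithStats((c<40).astype(np.uint8))
print([(st[i].tolist(),ce[i]+(u-30,v-25)) for i in range(1,n) if st[i,4]>60])
E
```

```text
[562.3 -53.8 268.4] [-1.1  0.5 -0.9] 20.225
70 [205.2 296.4]
77 [206.3 296.2]
grip expected [318.3 221.4]
[([12, 13, 38, 26, 924], array([318.3, 221.7]))]
```

```bash
python3 -c "
from station import ctrl
print(ctrl.sign_off())"
```

```text
the job is handed in; nothing more can be done
None
```

The hook hangs on the rail with its slug locked under the stop pin: I felt a firm stop both forwards and backwards, and it stayed put after I let go. I never went near the glue bottle, sanding block or eraser, and the job was handed in at about 20 s, though I viewed 12 pictures, two over the limit of 10.

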